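# Close a rail binding onto a test sole

## Robot

A 6-joint arm with a two-finger parallel gripper is mounted at the origin on the work surface. World frame = base frame: x ahead of the robot, y to its left, z up, the work surface at z = 0. Lengths are in mm, angles in rad, forces in N, time in s.
With the tool pointing down it reaches from about 400 to 925 mm from the base axis. Payload 12.5 kg.
Tool frame: the origin (TCP) lies between the finger pads; the fingertips stand 14 mm ahead of it and the grasp point (between the pads) lies 5 mm behind it; x points along the fingers, y is the direction in which the jaws open and shut, and the axes are right-handed (so a half turn about x gives the same grasp; the last joint's range is limited). The gripper opens to 95 mm and grips with 3 to 60 N. Pads are 20 mm wide; open, the fingers measure 119 mm over their backs; the gripper's body (75 mm by 180 mm) begins 59 mm behind the grasp point.
Start: joints at [-1.237, 0.491, 1.559, -0, 1.092, -0.106], TCP at [266.124, -565.533, 192.061] pointing down, gripper open.
Joint ranges: [-3.1, 3.1], [-0.84, 2.19], [0.05, 2.79], [-1.13, 4.28], [0.06, 2.93], [-2.69, 2.69]. Speed limits (rad/s): [2.22, 2.22, 2.79, 3.14, 3.14, 3.14].

## Interface

Orientations are given as [roll, pitch, yaw] about the fixed x, y, z axes, in that order (R = Rz(yaw) Ry(pitch) Rx(roll)).
In Python, from cell import env, cams gives the robot as it stands.
- The arm moves only by the tool carry_out, never from a script. Its arguments are lists of equal length, an entry for each row: "grip": the closure, from -1 (fully open) to 1 (shut); "linear": the shift along the tool's x, y, z scaled (see below), a list of three; "turn": the turn about the tool's x scaled (see below). In form: {"grip": [grip, ...], "linear": [[tx, ty, tz], ...], "turn": [turn, ...]}. A call has 1 to 5 rows; each row shifts and turns the commanded pose from where the row before left it, along the tool's axes as they then stand; what a row does not reach is not made up. The controller multiplies each number of a shift by 0.5 m and each number of a turn by 180 degrees. A row lasts 1/10 s, in which the tool goes at most 50 mm and 8.59 degrees, less where a joint would pass 70% of its speed; a pose out of reach is approached as far as the arm can. A call with a number of a shift or a turn outside -1 to 1 is refused whole. A call with a gripper value outside its range is refused whole. The fingers move at their own pace and stop on an object; the grip force is fixed at half the most. Time passes only in rows, so rows that do not move let the fingers close. It gives the time, the measured TCP pose, the force and the opening at its end, in the units of the state.
- env.state(): the state, without advancing time (a new reading comes with each control period).
- cams.read_camera(name): name is "scene" or "top" or "wrist"; returns the picture (420x560x3 uint8, blue, green, red); there is no depth.
- cams.camera_info(name): a dict with "fx", "fy", "cx", "cy" (pixels), "dist" ([k1, k2, p1, p2, k3] as OpenCV has them; the pictures are not rectified), "view" (4x4, takes a point from world to camera coordinates). Camera axes: x right, y down, z forward; pixel columns grow to the right and rows downward; lengths in mm; the calibration is good to about 2 mm. A picture is of the moment at which its call begins: read the wrist's pose just before it. camera_info takes no time and is no camera call; for the wrist camera it gives the pose at the moment of the call.
- env.job_done(): hands the job in, once; it reports no verdict.
The state is a dict: "t": time; "joints": joint angles; "qvel": joint speeds; "tau": joint torques, N m; "eef_pos": TCP position; "tcp_rot": TCP orientation; "ft_force": force on the tool from outside, world axes, zero at the start; "moment": the same for the moment, N m; "opening": opening from 0.0 (shut) to 1.0 (fully open).
Only numpy, scipy, OpenCV 4.12 (cv2) and the standard library are available. Lean on these libraries where they do the work, as an engineer would, in place of code of your own. Each camera call takes 0.05 s, during which the arm holds its last target. There are 200 camera calls.

## Task

Two skis lie on the tuning bench; one has a loose white test sole on its binding rail, between the toe piece and the heel carriage. Hook a fingertip behind the metal lip of that ski's heel carriage and draw the carriage along its rail towards the toe piece until the sole is snug, with no gap, between toe piece and heel jaw, without forcing it; then press the round lock cap on that carriage all the way down. Do not lift or pick up the sole, leave the other ski's binding and everything else on the bench as they are, and finish clear of everything.

Things in the scene. Friction and masses are not known exactly. Their poses are not given: they have to be found in the camera images.
- ski_a: The ski that carries the test sole: fixed, blue, 70 mm wide, about 1.1 m long, on two ski vises. Its y axis runs along the ski from tail to tip (from heel carriage to toe piece, the way the carriage is drawn), z up, origin at bench height. The rail on it is 46 mm wide, top 70 mm above the bench. The toe piece (black, 66 mm wide, top 116 mm above the bench) has its stop face at y = +108 mm.
- toe_a (a point): Middle of the toe piece's stop face on the ski with the sole, 80 mm above the bench; axes as the ski's. The toe end of the sole must come against it. Two side cheeks leave 78 mm between them for the 52 mm wide toe end of the sole.
- heel_a (a joint): Position of that ski's heel carriage (m): 0 fully back, growing towards the toe piece, limit 0.090. It starts between 0 and 0.035; at 0.070 the sole is clamped snug. It slides with about 4 N of friction (7 to 10 N once it also pushes the sole) and stays where it is left. The carriage is 138 mm long and 68 mm wide; its base plate's top is 80 mm above the bench.
- jaw_a (a point): Middle of the jaw's front face (towards the sole), 80 mm above the bench; axes as the ski's. The heel end of the sole must come against it. A small nose above it reaches 6 mm forward over the sole.
- lip_a (a point): Top edge, middle, of the lip's rear face on that carriage, 125 mm above the bench: a fingertip is hooked behind it from above to draw the carriage in the ski's +y. Lip: bare metal bar 68 mm wide, 25 mm along the rail, 10 mm high; the face below it is set back 5 mm. Behind it (ski's -y) is a finger well 57 mm long, open at both sides, its floor 45 mm below this point, then the lock housing.
- cap_a (a point): Top centre of the lock cap on the same carriage: upright steel cylinder of diameter 28 mm, 77 mm behind the lip's rear face, top 114 mm above the bench when up and 106 mm when pressed. It stands on the lock housing (black, 40 mm along the rail, 56 mm wide, top 101 mm above the bench), which has a sloping tail.
- lock_a (a joint): How far that lock cap is pressed (m): 0 up (start), 0.008 fully down. It takes about 3 N to move (friction, no spring) and stays down; it has a rigid stop.
- sole: Test sole, loose, about 0.6 kg: white plastic boot-sole dummy 215 mm long, 65 mm wide (52 mm at both ends), 20 mm thick, on the rail; a low grey block and a steel post (24 mm across) on its middle, 57 mm high in all. Origin: centre of its underside, 70 mm above the bench; y along its length towards the toe. It starts 5 to 18 mm short of the toe stop, turned up to 2 degrees; pushing squares it.
- sole_toe (a point): Middle of the sole's toe end face, 10 mm above its underside.
- sole_heel (a point): Middle of the sole's heel end face, 10 mm above its underside.
- lip_b (a point): The twin ski (same shape and size as the ski with the sole, lying nearly parallel to it about 200 mm away, no sole on it): the same lip point on its heel carriage. Must stay where it is.
- cap_b (a point): The twin ski (same shape and size as the ski with the sole, lying nearly parallel to it about 200 mm away, no sole on it): the top centre of its lock cap. Must stay up and where it is.
- screwdriver: Bystander: screwdriver lying on the bench between the robot and the skis.
- wrench: Bystander: wrench lying on the bench between the robot and the skis.
- wax: Bystander: orange block of wax, 35 x 75 x 22 mm, on the bench between the two skis.
- tape: Bystander: small roll of black tape, 48 mm across, 20 mm high, on the bench between the two skis.
- brush: Bystander: brush lying beyond the skis.
- cleaner: Bystander: white bottle 150 mm tall beyond the skis.
- mug: Bystander: white mug 90 mm tall beyond the skis.

How it is judged:
By the outcome, as a careful person would: the job done as asked, in the order asked, and still so for the second after the job is handed in, with the robot touching nothing.
It also fails if it takes over 45 s, if anything falls off the work surface, if the arm or the gripper's body presses on something with over 40 N, if the wrist force passes 120 N, or if a joint passes its speed limit or range.

## Working session

There is one attempt and no reset: what is moved stays moved. The work goes in short steps, Python scripts to look and compute and a tool call to move; the robot and the scene stay as the last step left them, time stands still between calls to the robot, and variables do not carry over. Pictures are saved under pics/ and viewed, about 8 in all and at most 12, crops included, and the job is handed in when it is done.

Besides the shell and the picture viewer there is one more tool, called as name([rows], argument=value, ...), one row to a line, values as JSON. carry_out: Moves the arm, as the interface text tells. Shifts and turns lie within -1 to 1; 1 stands for 0.5 m of shift or 180 degrees of turn. Its arguments: {"type":"object","properties":{"grip":{"type":"array"},"linear":{"type":"array"},"turn":{"type":"array"}},"required":["grip","linear","turn"]}

```bash
ls; mkdir -p pics; python3 - <<'E'
from cell import env,cams
import cv2,numpy as np
s=env.state();print(s)
for n in("scene","top"):
    cv2.imwrite(f"pics/{n}0.png",cams.read_camera(n)); i=cams.camera_info(n);print(n,i)
E
```

```text
pics
{'t': 0.0, 'joints': array([-1.23661356e+00,  4.91569703e-01,  1.55947702e+00,  4.20934482e-06,
        1.09168920e+00, -1.05604004e-01]), 'qvel': array([ 0.00015424,  0.00083363, -0.00122345,  0.00126488, -0.00346258,
        0.00073508]), 'tau': array([-3.03464381e-03, -6.12659097e+01, -2.58181930e+01,  6.91493112e-02,
        4.82943049e-02, -5.24319182e-05]), 'eef_pos': array([ 266.01844792, -565.25124465,  191.44596656]), 'tcp_rot': array([-1.67966566,  1.56965305,  1.90171182]), 'ft_force': array([ 0.22589559, -0.27596339, -0.08947926]), 'moment': array([0.05201368, 0.00563685, 0.01470981]), 'opening': 0.9993328051090309}
scene {'fx': 443.1865945327966, 'fy': 443.1865945327966, 'cx': 276.1533092258352, 'cy': 209.91574831209996, 'dist': array([0.03076205, 0.        , 0.        , 0.        , 0.        ]), 'view': array([[ 4.86421601e-02,  9.98807348e-01, -4.22148930e-03,
         3.79106647e+00],
       [ 6.63674239e-01, -3.54790746e-02, -7.47179858e-01,
        -2.77409314e+02],
       [-7.46438507e-01,  3.35427486e-02, -6.64608486e-01,
         1.68667476e+03],
       [ 0.00000000e+00,  0.00000000e+00,  0.00000000e+00,
         1.00000000e+00]])}
top {'fx': 432.9187198630478, 'fy': 432.9187198630478, 'cx': 277.3925249834374, 'cy': 199.98471010980836, 'dist': array([0.01257999, 0.        , 0.        , 0.        , 0.        ]), 'view': array([[ 1.13250697e-02, -9.99785286e-01, -1.73529678e-02,
         1.89531285e-01],
       [-9.96689527e-01, -9.88934989e-03, -8.06981203e-02,
         5.54966401e+02],
       [ 8.05091837e-02,  1.82094331e-02, -9.96587521e-01,
         1.01028924e+03],
       [ 0.00000000e+00,  0.00000000e+00,  0.00000000e+00,
         1.00000000e+00]])}
```

View pics/top0.png

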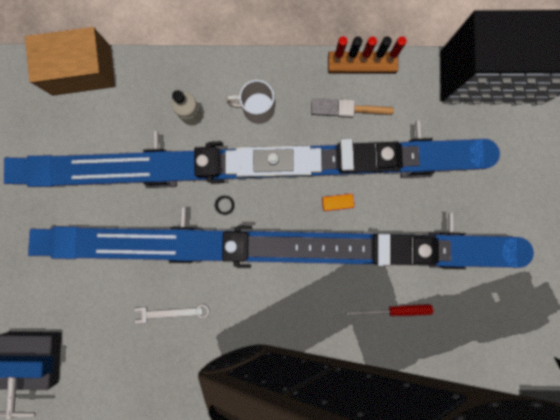

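View pics/scene0.png

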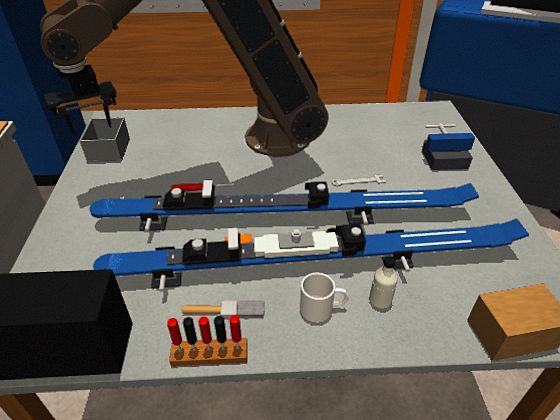

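The far ski carries the sole. In the top view its toe piece is near (205,160), the sole spans (225-322,160), the lip is at (347,155) and the cap at (388,153). I'll enlarge that area.

```bash
python3 - <<'E'
import cv2
a=cv2.imread("pics/top0.png")[125:190,185:435]
cv2.imwrite("pics/c1.png",cv2.resize(a,None,fx=3.2,fy=3.2,interpolation=cv2.INTER_CUBIC))
E
```

```text
(no output)
```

View pics/c1.png

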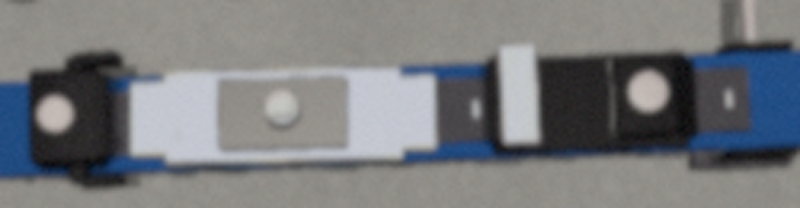

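```bash
cat >h.py <<'E'
from cell import env,cams
import cv2,numpy as np
def px2w(n,uv,z,info=None):
    i=info or cams.camera_info(n); K=np.array([[i['fx'],0,i['cx']],[0,i['fy'],i['cy']],[0,0,1]])
    p=cv2.undistortPoints(np.array([[uv]],float),K,i['dist'])[0,0]
    V=i['view'];R=V[:3,:3];c=-R.T@V[:3,3];d=R.T@np.array([*p,1]);return c+d*(z-c[2])/d[2]
def w2px(n,P,info=None):
    i=info or cams.camera_info(n); K=np.array([[i['fx'],0,i['cx']],[0,i['fy'],i['cy']],[0,0,1]])
    V=i['view'];return cv2.projectPoints(np.array(P,float).reshape(-1,1,3),cv2.Rodrigues(V[:3,:3])[0],V[:3,3],K,i['dist'])[0][:,0]
E
python3 - <<'E'
from h import *
c=lambda x,y:(x/3.2+185-.34,y/3.2+125-.34)
for n,x,y,z in [("lip rear",541,94,125),("lip front",500,97,125),("cap",648,91,114),("toepin",54,113,116),("toeface",108,116,116),("soletoe",130,117,90),("soleheel",437,111,90),("lip rear far",538,44,125),("lip rear near",543,143,125),("tail plate",750,99,70)]:
    print(n,px2w("top",c(x,y),z).round(1))
# ski_b
for uv in [(376,249),(390,249),(425,251)]: print(px2w("top",uv,120).round(1))
E
```

```text
lip rear [ 647.8 -159.4  125. ]
lip front [ 645.5 -131.9  125. ]
cap [ 652.5 -233.8  114. ]
toepin [633.7 171.6 116. ]
toeface [631.9 134.5 116. ]
soletoe [635.8 123.1  90. ]
soleheel [641.8 -92.4  90. ]
lip rear far [ 682.  -157.5  125. ]
lip rear near [ 614.4 -160.7  125. ]
tail plate [ 655.7 -316.3   70. ]
[ 444.4 -206.9  120. ]
[ 444.8 -236.5  120. ]
[ 441.5 -310.3  120. ]
```

```bash
cat >>h.py <<'E'
from scipy.spatial.transform import Rotation as Ro
def st():
    s=env.state();R=Ro.from_euler('xyz',s['tcp_rot']).as_matrix()
    print('t',round(s['t'],2),'tcp',s['eef_pos'].round(1),'F',s['ft_force'].round(1),'open',round(s['opening'],2),'j',s['joints'].round(2));print('jaw yaw deg',np.degrees(np.arctan2(R[1,1],R[0,1])).round(2));return s,R
def go(P):
    s,R=st();d=R.T@(np.array(P)-s['eef_pos']);print('linear total',(d/500).round(4),'ty dir',R[:,1].round(3),'tz',R[:,2].round(3))
E
python3 -c "
from h import *
go([651,-192,192])"
```

```text
t 0.1 tcp [ 266.1 -565.3  191.5] F [ 0.7 -0.1 -1.4] open 1.0 j [-1.24  0.49  1.56  0.    1.09 -0.11]
jaw yaw deg -64.8
linear total [-5.0000e-04 -3.4770e-01 -1.0145e+00] ty dir [ 0.426 -0.905 -0.001] tz [-0.905 -0.426 -0.   ]
```

carry_out([
  [0,-0.015,-0.045],
  [0,-0.029,-0.0845],
  [0,-0.029,-0.0845],
  [0,-0.029,-0.0845],
  [0,-0.029,-0.0845],
], grip=[1,1,1,1,1], turn=[0,0,0,0,0])

```text
t: 0.6
eef_pos: [412.4, -423.3, 191.8]
tcp_rot: [-1.313, 1.57, 2.268]
ft_force: [1.0, 0.1, 0.6]
opening: 0.636
```

carry_out([
  [0,-0.029,-0.0845],
  [0,-0.029,-0.0845],
  [0,-0.029,-0.0845],
  [0,-0.029,-0.0845],
  [0,-0.029,-0.0845],
], grip=[1,1,1,1,1], turn=[0,0,0,0,0])

```text
t: 1.1
eef_pos: [572.8, -267.6, 191.8]
tcp_rot: [-0.803, 1.57, 2.779]
ft_force: [0.0, -0.3, -0.1]
opening: 0.213
```

carry_out([
  [0,-0.029,-0.0845],
  [0,-0.0137,-0.04],
  [0,0,0],
  [0,0,0],
  [0,0,0],
], grip=[1,1,1,1,1], turn=[0,0,-0.0468,-0.0468,-0.0468])

```text
t: 1.6
eef_pos: [619.0, -222.9, 191.5]
tcp_rot: [-1.252, 1.57, 2.777]
ft_force: [-0.9, -0.1, -0.4]
opening: -0.0
```

carry_out([
  [0,0,0],
  [0,0,0],
  [0,0,0],
  [0,0,0],
  [0,0,0],
], grip=[1,1,1,1,1], turn=[-0.0468,-0.0468,-0.0468,-0.0468,-0.0468])

```text
t: 2.1
eef_pos: [618.9, -223.3, 191.6]
tcp_rot: [-1.992, 1.57, 2.771]
ft_force: [-0.3, 0.8, -0.3]
opening: 0.006
```

```bash
python3 - <<'E'
from h import *
go([651,-192,192])
i=cams.camera_info("wrist");im=cams.read_camera("wrist")
np.save("wi.npy",i,allow_pickle=True);cv2.imwrite("pics/w1.png",im)
print(i)
E
```

```text
t 2.1 tcp [ 618.9 -223.3  191.6] F [-0.3  0.8 -0.3] open 0.01 j [-0.45  0.54  1.47 -0.    1.13 -0.5 ]
jaw yaw deg 2.94
linear total [-0.0008  0.0674 -0.0592] ty dir [ 0.999  0.051 -0.001] tz [ 0.051 -0.999 -0.   ]
{'fx': 343.98979118899985, 'fy': 343.98979118899985, 'cx': 281.450436595281, 'cy': 214.85963598149488, 'dist': array([-0.05482377,  0.        ,  0.        ,  0.        ,  0.        ]), 'view': array([[ 9.98731287e-01,  5.03225051e-02, -1.86043103e-03,
        -6.04853596e+02],
       [ 4.88966981e-02, -9.60276993e-01,  2.74731159e-01,
        -2.75566080e+02],
       [ 1.20386310e-02, -2.74473573e-01, -9.61519282e-01,
         3.22881639e+02],
       [ 0.00000000e+00,  0.00000000e+00,  0.00000000e+00,
         1.00000000e+00]])}
```

View pics/w1.png

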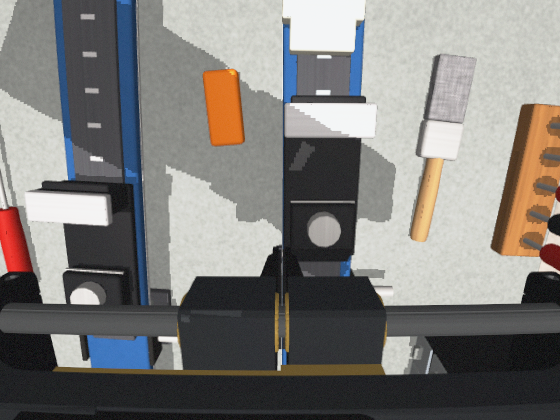

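Wrist view: lip rear edge from (285,137) to (375,137), cap centre (323,230), sole heel end around (318,53).

```bash
python3 - <<'E'
from h import *
i=np.load("wi.npy",allow_pickle=True).item()
for n,uv,z in [("lip l",(285,135.5),125),("lip r",(375,137),125),("lip mid",(330,136.5),125),("cap",(323,230),114),("nose l",(293,97),112),("soleheel l",(290,50),90),("soleheel r",(354,53),90),("lipb",(68,221),125)]:
    print(n,px2w("wrist",uv,z,i).round(1))
V=i['view'];print(-V[:3,:3].T@V[:3,3])
E
```

```text
lip l [ 616.5 -158.7  125. ]
lip r [ 683.3 -156.2  125. ]
lip mid [ 649.8 -157.7  125. ]
cap [ 652.2 -234.2  114. ]
nose l [ 621.2 -130.5  112. ]
soleheel l [617.3 -93.5  90. ]
soleheel r [668.3 -92.9  90. ]
lipb [ 444.7 -233.7  125. ]
[ 613.6734289  -145.55954183  385.03822168]
```

carry_out([
  [0,0.0336,-0.0367],
  [0,0.0336,-0.0367],
  [0.04,0,0],
  [0.04,0,0],
  [0,0,0],
], grip=[1,1,1,1,1], turn=[0,0,0,0,0])

```text
t: 2.65
eef_pos: [649.7, -184.5, 149.2]
tcp_rot: [-1.97, 1.566, 2.785]
ft_force: [-0.2, 0.7, 0.0]
opening: -0.0
```

```bash
python3 -c "
from h import *
go([650.6,-185,114])"
```

```text
t 2.65 tcp [ 649.7 -184.5  149.2] F [-0.2  0.7  0. ] open -0.0 j [-0.37  0.61  1.47 -0.    1.07 -0.42]
jaw yaw deg 2.46
linear total [0.0704 0.002  0.0012] ty dir [ 0.999  0.043 -0.005] tz [ 0.043 -0.999 -0.002]
```

carry_out([
  [0.02,0,0],
  [0.02,0,0],
  [0.02,0,0],
  [0.01,0,0],
  [0,0,0],
], grip=[1,1,1,1,1], turn=[0,0,0,0,0])

```text
t: 3.15
eef_pos: [650.6, -185.2, 116.2]
tcp_rot: [-1.929, 1.57, 2.828]
ft_force: [0.3, -0.1, 0.2]
opening: 0.002
```

carry_out([
  [0,0,-0.01],
  [0,0,-0.01],
  [0,0,-0.008],
  [0,0,-0.006],
  [0,0,-0.004],
], grip=[1,1,1,1,1], turn=[0,0,0,0,0])

```text
t: 3.65
eef_pos: [650.1, -165.8, 117.3]
tcp_rot: [0.996, 1.57, -0.529]
ft_force: [1.0, -0.4, -0.2]
opening: 0.004
```

carry_out([
  [0,0,-0.004],
  [0,0,-0.004],
  [0,0,-0.004],
  [0,0,-0.004],
  [0,0,-0.004],
], grip=[1,1,1,1,1], turn=[0,0,0,0,0])

```text
t: 4.15
eef_pos: [649.6, -156.1, 117.0]
tcp_rot: [0.033, 1.571, -1.493]
ft_force: [-0.4, -0.5, -0.9]
opening: 0.007
```

carry_out([
  [0,0,-0.004],
  [0,0,-0.004],
  [0,0,-0.004],
  [0,0,-0.004],
  [0,0,-0.004],
], grip=[1,1,1,1,1], turn=[0,0,0,0,0])

```text
t: 4.65
eef_pos: [649.2, -146.1, 117.0]
tcp_rot: [0.27, 1.571, -1.256]
ft_force: [0.4, 0.3, 0.2]
opening: 0.004
```

```bash
python3 -c "
from h import *
st()
cv2.imwrite('pics/t2.png',cv2.resize(cams.read_camera('top')[125:190,185:435],None,fx=3.2,fy=3.2,interpolation=cv2.INTER_CUBIC))
cv2.imwrite('pics/w2.png',cams.read_camera('wrist'))"
```

```text
t 4.65 tcp [ 649.2 -146.1  117. ] F [0.4 0.3 0.2] open 0.0 j [-0.32  0.62  1.53 -0.    0.99 -0.37]
jaw yaw deg 2.59
```

View pics/w2.png

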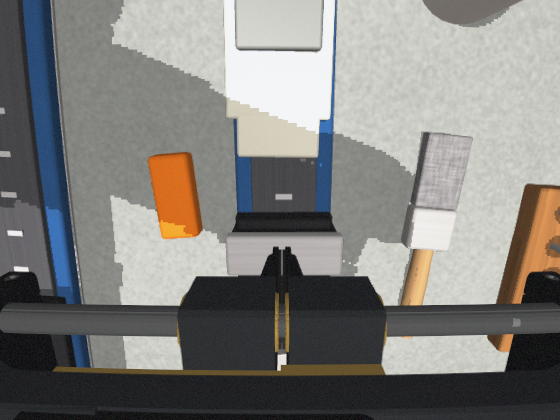

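```bash
python3 - <<'E'
from h import *
i=cams.camera_info("wrist");s,R=st();p=s['eef_pos']
V=i['view'];print('cam',-V[:3,:3].T@V[:3,3])
for dx in(-40,-19,-5,0,14): print(dx,w2px("wrist",[p+R@[dx,0,z] for z in(-10,0,10)],i).round(0).tolist())
for uv,z in[((284,233),125),((284,274),125),((284,213),112),((278,156),90)]:print(uv,px2w("wrist",uv,z,i).round(1))
E
```

```text
t 4.75 tcp [ 649.2 -145.9  117.1] F [ 0.8 -0.2  0.1] open 0.0 j [-0.32  0.62  1.53 -0.    0.99 -0.37]
jaw yaw deg 2.6
cam [644.29831111 -68.15094007 310.43763048]
-40 [[285.0, 263.0], [285.0, 281.0], [285.0, 299.0]]
-19 [[284.0, 247.0], [284.0, 264.0], [284.0, 280.0]]
-5 [[284.0, 238.0], [284.0, 254.0], [284.0, 270.0]]
0 [[284.0, 235.0], [284.0, 251.0], [284.0, 266.0]]
14 [[284.0, 228.0], [284.0, 243.0], [284.0, 257.0]]
(284, 233) [ 648.4 -131.8  125. ]
(284, 274) [ 649.6 -157.4  125. ]
(284, 213) [ 648.1 -123.7  112. ]
(278, 156) [642.9 -92.3  90. ]
```

```bash
python3 - <<'E'
from h import *
s,R=st();p=s['eef_pos']
im=cams.read_camera("scene");
q=w2px("scene",[p,p+R@[14,0,0],[649.5,-158,125]]);print(q.round(1).tolist())
c=im[170:275,140:280]
q=w2px("scene",[p+R@[14,0,0],[649.5,-158,125]]);print(((q-[140,170])*5).round(0))
cv2.imwrite('pics/s2.png',cv2.resize(c,None,fx=5,fy=5,interpolation=cv2.INTER_CUBIC))
E
```

```text
t 4.75 tcp [ 649.2 -145.9  117.1] F [ 0.8 -0.2  0.1] open 0.0 j [-0.32  0.62  1.53 -0.    0.99 -0.37]
jaw yaw deg 2.6
[[232.2, 238.1], [232.6, 242.0], [227.2, 236.1]]
[[463. 360.]
 [436. 331.]]
```

View pics/s2.png

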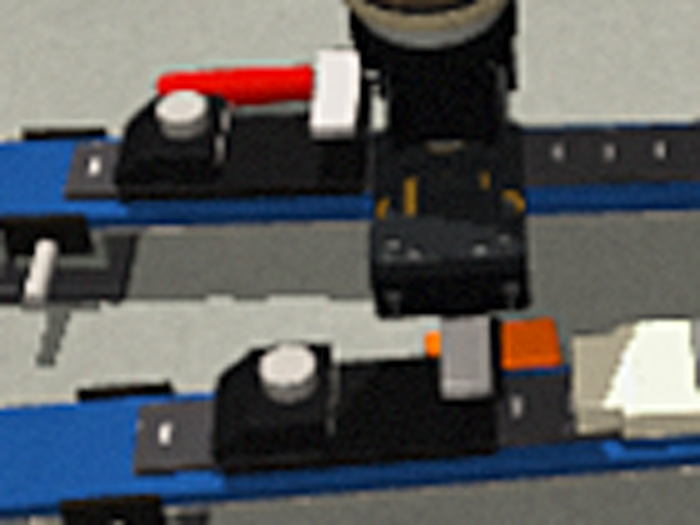

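```bash
python3 - <<'E'
from h import *
s,R=st();p=s['eef_pos']
a=cv2.imread("pics/w2.png")[195:390,160:410]
cv2.imwrite("pics/w2c.png",cv2.resize(a,None,fx=3,fy=3,interpolation=cv2.INTER_CUBIC))
P=[p+R@[-64,y,z] for y in(-90,90) for z in(-37,37)]
print(np.round(P,0).tolist());print(((w2px("scene",P)-[140,170])*5).round(0).tolist())
P=[p+R@[dx,-12,z] for dx in(14,-20,-40) for z in(-10,10)]
print(((w2px("scene",P)-[140,170])*5).round(0).tolist())
E
```

```text
t 4.8 tcp [ 649.2 -146.1  117. ] F [1.4 0.4 0.2] open 0.01 j [-0.32  0.62  1.53 -0.    0.99 -0.37]
jaw yaw deg 2.6
[[558.0, -113.0, 181.0], [561.0, -187.0, 181.0], [737.0, -105.0, 181.0], [741.0, -179.0, 181.0]]
[[520.0, 125.0], [377.0, 134.0], [536.0, 376.0], [373.0, 387.0]]
[[482.0, 342.0], [443.0, 345.0], [478.0, 294.0], [438.0, 297.0], [475.0, 265.0], [435.0, 268.0]]
```

View pics/w2c.png

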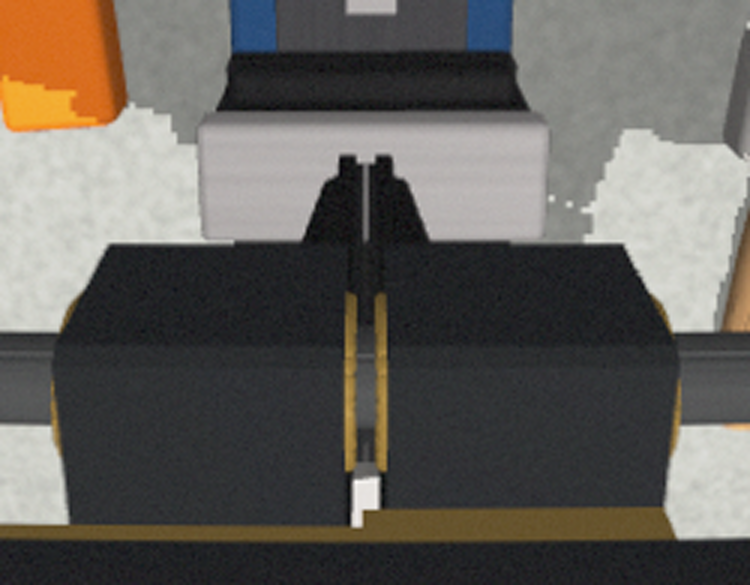

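carry_out([
  [0,0,0.027],
  [0,0,0.027],
  [0,0,0.027],
  [0.02,0,0],
  [0.018,0,0],
], grip=[1,1,1,1,1], turn=[0,0,0,0,0])

```text
t: 5.3
eef_pos: [650.7, -187.4, 97.0]
tcp_rot: [-2.066, 1.57, 2.691]
ft_force: [0.3, -0.5, -0.6]
opening: 0.009
```

carry_out([
  [0,0,0],
  [0,0,0],
  [0,0,0],
  [0,0,0],
  [0,0,0],
], grip=[1,1,1,1,1], turn=[0,0,0,0,0])

```text
t: 5.8
eef_pos: [651.2, -186.5, 98.4]
tcp_rot: [1.008, 1.57, -0.517]
ft_force: [0.7, -0.1, -0.4]
opening: 0.005
```

```bash
python3 - <<'E'
from h import *
i=cams.camera_info("wrist");s,R=st();p=s['eef_pos']
im=cams.read_camera("wrist")
V=i['view'];print('cam',-V[:3,:3].T@V[:3,3])
for dx in(-40,-19,-5,14): print(dx,w2px("wrist",[p+R@[dx,0,z] for z in(-10,0,10)],i).round(0).tolist())
print(w2px("wrist",[[649.5,-158,125],[648,-132,125]],i))
sc=cams.read_camera("scene")[170:275,140:280]
a=cv2.resize(im[60:300,140:430],(580,480));b=cv2.resize(sc,(0,0),fx=5,fy=4.5,interpolation=cv2.INTER_CUBIC)[:480]
cv2.imwrite("pics/m3.png",np.hstack([a,cv2.resize(b,(220,165))]) if 0 else a);cv2.imwrite("pics/s3.png",b)
E
```

```text
t 5.8 tcp [ 651.2 -186.5   98.4] F [ 0.7 -0.1 -0.4] open 0.0 j [-0.38  0.66  1.51 -0.    0.97 -0.42]
jaw yaw deg 2.61
cam [ 646.18403784 -108.68818937  291.72053204]
-40 [[285.0, 263.0], [285.0, 281.0], [285.0, 299.0]]
-19 [[284.0, 247.0], [284.0, 264.0], [284.0, 280.0]]
-5 [[284.0, 238.0], [284.0, 254.0], [284.0, 270.0]]
14 [[284.0, 228.0], [284.0, 243.0], [284.0, 257.0]]
[[283.89648699 218.03412606]
 [283.29687808 166.56653582]]
```

View pics/s3.png

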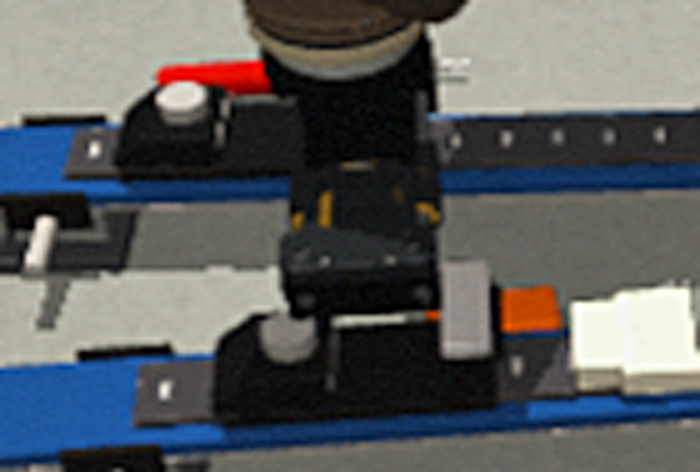

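carry_out([
  [0.006,0,0],
  [0.006,0,0],
  [0.006,0,0],
  [0,0,0],
  [0,0,0],
], grip=[1,1,1,1,1], turn=[0,0,0,0,0])

```text
t: 6.4
eef_pos: [651.0, -186.7, 88.9]
tcp_rot: [-1.671, 1.571, 3.086]
ft_force: [-1.1, 0.0, -0.3]
opening: 0.002
```

carry_out([
  [0,0,-0.01],
  [0,0,-0.01],
  [0,0,-0.008],
  [0,0,-0.006],
  [0,0,-0.002],
], grip=[1,1,1,1,1], turn=[0,0,0,0,0])

```text
t: 6.9
eef_pos: [650.3, -168.8, 89.2]
tcp_rot: [0.232, 1.57, -1.293]
ft_force: [-0.1, -3.8, 0.6]
opening: 0.005
```

carry_out([
  [0,0,-0.005],
  [0,0,-0.006],
  [0,0,-0.006],
  [0,0,-0.006],
  [0,0,-0.006],
], grip=[1,1,1,1,1], turn=[0,0,0,0,0])

```text
t: 7.4
eef_pos: [649.5, -154.0, 89.1]
tcp_rot: [0.327, 1.571, -1.199]
ft_force: [-1.3, -3.8, 2.3]
opening: 0.006
```

carry_out([
  [0,0,-0.006],
  [0,0,-0.006],
  [0,0,-0.006],
  [0,0,-0.006],
  [0,0,-0.006],
], grip=[1,1,1,1,1], turn=[0,0,0,0,0])

```text
t: 7.9
eef_pos: [648.8, -139.0, 89.1]
tcp_rot: [-0.19, 1.571, -1.716]
ft_force: [-1.2, -3.2, 3.1]
opening: 0.003
```

```bash
python3 - <<'E'
from h import *
st();np.save("wi3.npy",cams.camera_info("wrist"),allow_pickle=True)
cv2.imwrite("pics/w4.png",cams.read_camera("wrist"))
E
```

```text
t 7.9 tcp [ 648.8 -139.    89.1] F [-1.2 -3.2  3.1] open 0.0 j [-0.31  0.65  1.56 -0.    0.93 -0.36]
jaw yaw deg 2.59
```

View pics/w4.png

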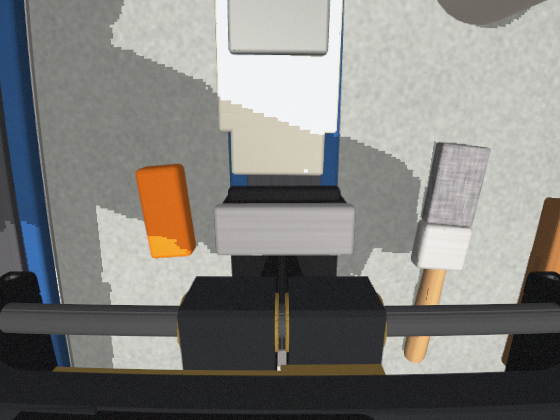

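The finger is hooked behind the lip (rear edge at row 254). The carriage has moved about 30 mm, and the jaw nose at row 187 is just short of the sole heel at row 174.

carry_out([
  [0,0,-0.004],
  [0,0,-0.004],
  [0,0,-0.004],
  [0,0,-0.004],
  [0,0,-0.004],
], grip=[1,1,1,1,1], turn=[0,0,0,0,0])

```text
t: 8.45
eef_pos: [648.4, -129.4, 89.0]
tcp_rot: [0.111, 1.57, -1.414]
ft_force: [-2.7, -8.4, 2.8]
opening: 0.006
```

carry_out([
  [0,0,-0.003],
  [0,0,-0.003],
  [0,0,-0.003],
  [0,0,-0.003],
], grip=[1,1,1,1], turn=[0,0,0,0])

```text
t: 8.85
eef_pos: [648.1, -123.9, 89.1]
tcp_rot: [0.088, 1.57, -1.437]
ft_force: [-2.1, -8.5, 2.2]
opening: 0.003
```

carry_out([
  [0,0,-0.002],
  [0,0,-0.002],
  [0,0,-0.002],
], grip=[1,1,1], turn=[0,0,0])

```text
t: 9.15
eef_pos: [648.0, -120.9, 89.1]
tcp_rot: [0.133, 1.57, -1.392]
ft_force: [-1.9, -8.4, 3.3]
opening: 0.003
```

carry_out([
  [0,0,-0.002],
  [0,0,-0.001],
], grip=[1,1], turn=[0,0])

```text
t: 9.35
eef_pos: [647.9, -119.4, 89.0]
tcp_rot: [0.015, 1.57, -1.511]
ft_force: [-2.7, -8.0, 2.3]
opening: 0.006
```

carry_out([
  [0,0,-0.002],
  [0,0,-0.001],
], grip=[1,1], turn=[0,0])

```text
t: 9.55
eef_pos: [647.9, -117.9, 89.1]
tcp_rot: [0.088, 1.57, -1.438]
ft_force: [-1.0, -7.8, 2.0]
opening: 0.003
```

carry_out([
  [0,0,-0.001],
  [0,0,-0.001],
], grip=[1,1], turn=[0,0])

```text
t: 9.75
eef_pos: [647.8, -116.9, 89.0]
tcp_rot: [0.008, 1.57, -1.518]
ft_force: [-0.8, -9.3, 2.5]
opening: 0.005
```

```bash
python3 - <<'E'
from h import *
st()
cv2.imwrite('pics/t5.png',cv2.resize(cams.read_camera('top')[125:190,185:435],None,fx=3.2,fy=3.2,interpolation=cv2.INTER_CUBIC))
E
```

```text
t 9.75 tcp [ 647.8 -116.9   89. ] F [-0.8 -9.3  2.5] open 0.0 j [-0.28  0.65  1.57 -0.    0.92 -0.32]
jaw yaw deg 2.59
```

View pics/t5.png

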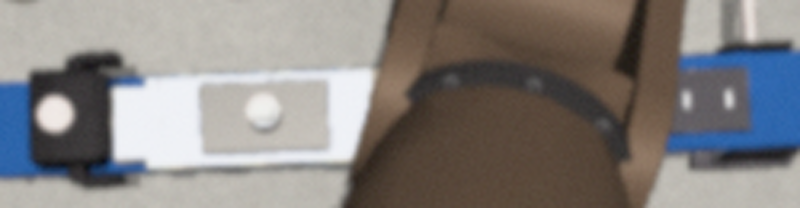

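The sole's toe end has nearly reached the toe piece (crop column 112). I'll creep the rest of the way and watch the force.

carry_out([
  [0,0,-0.001],
  [0,0,-0.001],
], grip=[1,1], turn=[0,0])

```text
t: 10.0
eef_pos: [647.8, -116.0, 89.1]
tcp_rot: [0.104, 1.57, -1.422]
ft_force: [-1.9, -9.1, 3.1]
opening: 0.002
```

carry_out([
  [0,0,-0.001],
  [0,0,-0.001],
], grip=[1,1], turn=[0,0])

```text
t: 10.2
eef_pos: [647.7, -115.0, 89.1]
tcp_rot: [0.068, 1.57, -1.457]
ft_force: [-2.7, -8.3, 3.2]
opening: 0.007
```

carry_out([
  [0,0,-0.001],
  [0,0,-0.001],
], grip=[1,1], turn=[0,0])

```text
t: 10.4
eef_pos: [647.6, -113.9, 89.1]
tcp_rot: [0.021, 1.57, -1.504]
ft_force: [-0.4, -8.1, 2.3]
opening: 0.007
```

carry_out([
  [0,0,-0.001],
  [0,0,-0.001],
], grip=[1,1], turn=[0,0])

```text
t: 10.6
eef_pos: [647.6, -112.9, 89.1]
tcp_rot: [0.087, 1.57, -1.438]
ft_force: [-2.0, -8.7, 2.7]
opening: 0.004
```

carry_out([
  [0,0,-0.001],
  [0,0,-0.001],
], grip=[1,1], turn=[0,0])

```text
t: 10.8
eef_pos: [647.6, -111.9, 89.1]
tcp_rot: [0.033, 1.57, -1.492]
ft_force: [-2.5, -7.7, 2.2]
opening: 0.003
```

carry_out([
  [0,0,-0.001],
  [0,0,-0.001],
], grip=[1,1], turn=[0,0])

```text
t: 11.0
eef_pos: [647.6, -111.6, 89.1]
tcp_rot: [0.066, 1.569, -1.46]
ft_force: [-1.4, -14.3, 1.8]
opening: 0.004
```

carry_out([
  [0,0,-0.0004],
  [0,0,0],
], grip=[1,1], turn=[0,0])

```text
t: 11.2
eef_pos: [647.5, -111.6, 89.1]
tcp_rot: [0.078, 1.569, -1.448]
ft_force: [-2.3, -13.1, 2.1]
opening: 0.008
```

carry_out([
  [0,0,0.01],
  [0,0,0.02],
  [0.0,0,0],
  [-0.04,0,0],
  [-0.07,0,0],
], grip=[1,1,1,1,1], turn=[0,0,0,0,0])

```text
t: 11.7
eef_pos: [647.1, -124.5, 142.2]
tcp_rot: [-1.982, 1.566, 2.775]
ft_force: [0.1, -0.8, -0.1]
opening: 0.006
```

carry_out([
  [-0.02,0,0],
  [0,0,0.05],
  [0,0,0.053],
  [0,0,0],
  [0,0,0],
], grip=[1,1,1,1,1], turn=[0,0,0,0,0])

```text
t: 12.2
eef_pos: [650.3, -176.4, 153.4]
tcp_rot: [-2.331, 1.57, 2.426]
ft_force: [0.1, 0.5, 0.3]
opening: 0.006
```

```bash
python3 - <<'E'
from h import *
go([649.8,-178,130])
np.save("wi6.npy",cams.camera_info("wrist"),allow_pickle=True)
print(w2px("wrist",[[649.8,-178,114],[647,-101.6,125]]))
im=cams.read_camera("wrist");cv2.imwrite("pics/w6.png",im)
E
```

```text
t 12.2 tcp [ 650.3 -176.4  153.4] F [0.1 0.5 0.3] open 0.01 j [-0.36  0.6   1.47  0.    1.07 -0.41]
jaw yaw deg 2.53
linear total [ 0.0468 -0.001   0.0031] ty dir [ 0.999  0.044 -0.001] tz [ 0.044 -0.999 -0.001]
[[283.10713937 232.2154548 ]
 [284.12286363 121.89987733]]
```

View pics/w6.png

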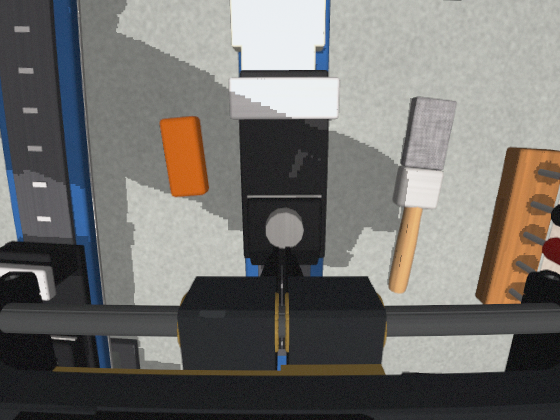

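Cap at (284,230), within about 1.5 mm of the prediction. I'll descend onto it.

carry_out([
  [0.025,-0.001,0.001],
  [0.025,0,0],
  [0.01,0,0],
  [0,0,0],
], grip=[1,1,1,1], turn=[0,0,0,0])

```text
t: 12.65
eef_pos: [649.6, -176.5, 122.5]
tcp_rot: [-1.966, 1.569, 2.792]
ft_force: [-0.1, 0.5, 0.2]
opening: 0.002
```

carry_out([
  [0.006,0,0],
  [0.006,0,0],
  [0.006,0,0],
  [0.004,0,0],
  [0.004,0,0],
], grip=[1,1,1,1,1], turn=[0,0,0,0,0])

```text
t: 13.15
eef_pos: [650.1, -177.0, 111.0]
tcp_rot: [0.875, 1.571, -0.65]
ft_force: [0.5, 0.3, 0.5]
opening: 0.005
```

carry_out([
  [0.004,0,0],
  [0.004,0,0],
  [0.004,0,0],
  [0.004,0,0],
], grip=[1,1,1,1], turn=[0,0,0,0])

```text
t: 13.55
eef_pos: [650.1, -177.0, 102.9]
tcp_rot: [0.311, 1.571, -1.215]
ft_force: [-0.5, 0.6, 0.6]
opening: 0.007
```

carry_out([
  [0.003,0,0],
  [0.003,0,0],
], grip=[1,1], turn=[0,0])

```text
t: 13.75
eef_pos: [650.1, -177.1, 99.9]
tcp_rot: [0.602, 1.571, -0.923]
ft_force: [-0.3, 0.2, 0.7]
opening: 0.005
```

carry_out([
  [0.003,0,0],
  [0.003,0,0],
], grip=[1,1], turn=[0,0])

```text
t: 13.95
eef_pos: [650.1, -177.0, 96.9]
tcp_rot: [0.647, 1.571, -0.879]
ft_force: [0.0, -0.3, 0.5]
opening: 0.006
```

carry_out([
  [0.002,0,0],
  [0.002,0,0],
], grip=[1,1], turn=[0,0])

```text
t: 14.15
eef_pos: [650.1, -177.0, 95.0]
tcp_rot: [0.48, 1.571, -1.046]
ft_force: [-0.5, 0.3, 0.1]
opening: 0.008
```

carry_out([
  [0.002,0,0],
  [0.002,0,0],
], grip=[1,1], turn=[0,0])

```text
t: 14.35
eef_pos: [650.1, -177.0, 93.0]
tcp_rot: [0.637, 1.571, -0.889]
ft_force: [0.5, -0.2, 0.0]
opening: 0.006
```

carry_out([
  [0.003,0,0],
  [0.003,0,0],
], grip=[1,1], turn=[0,0])

```text
t: 14.55
eef_pos: [650.1, -177.1, 90.2]
tcp_rot: [0.896, 1.57, -0.63]
ft_force: [-0.3, 0.7, 2.5]
opening: 0.0
```

carry_out([
  [0.003,0,0],
  [0.003,0,0],
], grip=[1,1], turn=[0,0])

```text
t: 14.75
eef_pos: [650.1, -177.1, 87.1]
tcp_rot: [1.01, 1.57, -0.515]
ft_force: [-0.2, -0.0, 2.5]
opening: 0.01
```

carry_out([
  [0.003,0,0],
  [0.003,0,0],
], grip=[1,1], turn=[0,0])

```text
t: 14.95
eef_pos: [650.1, -177.0, 84.0]
tcp_rot: [0.848, 1.571, -0.678]
ft_force: [-0.5, -0.1, 2.3]
opening: -0.001
```

carry_out([
  [0.002,0,0],
  [0.001,0,0],
], grip=[1,1], turn=[0,0])

```text
t: 15.15
eef_pos: [650.2, -177.1, 83.5]
tcp_rot: [1.023, 1.57, -0.503]
ft_force: [-4.1, 2.1, 14.9]
opening: 0.005
```

carry_out([
  [0.001,0,0],
  [0.001,0,0],
], grip=[1,1], turn=[0,0])

```text
t: 15.35
eef_pos: [650.3, -177.1, 83.4]
tcp_rot: [1.051, 1.569, -0.475]
ft_force: [-7.6, 2.4, 22.4]
opening: 0.001
```

The cap is on its stop at 22 N. Now I'll retreat straight up and to the side.

carry_out([
  [-0.01,0,0],
  [-0.05,0,0],
  [-0.09,0,0],
  [-0.09,0,0],
  [0,0,0.05],
], grip=[1,1,1,1,1], turn=[0,0,0,0,0])

```text
t: 15.85
eef_pos: [653.4, -200.9, 208.2]
tcp_rot: [1.181, 1.562, -0.342]
ft_force: [0.6, -0.2, -0.5]
opening: 0.008
```

carry_out([
  [0,-0.05,0.07],
  [0,-0.05,0.07],
  [0,-0.05,0.07],
  [0,-0.05,0.07],
  [0,-0.03,0.04],
], grip=[1,1,1,1,1], turn=[0,0,0,0,0])

```text
t: 16.35
eef_pos: [541.8, -369.4, 201.1]
tcp_rot: [-1.51, 1.57, -3.037]
ft_force: [-0.4, -0.5, 0.2]
opening: 0.001
```

carry_out([
  [0,-0.05,0.07],
  [0,-0.03,0.04],
  [0,0,0],
  [0,0,0],
  [0,0,0],
], grip=[1,1,1,1,1], turn=[0,0,0,0,0])

```text
t: 16.85
eef_pos: [506.6, -422.9, 201.4]
tcp_rot: [3.09, 1.57, 1.565]
ft_force: [0.7, -0.1, 0.3]
opening: 0.007
```

```bash
python3 - <<'E'
from h import *
st()
a=cams.read_camera('top');b=cams.read_camera('scene');cv2.imwrite('pics/topf.png',a)
A=cv2.resize(a[125:190,185:435],(800,208),interpolation=cv2.INTER_CUBIC)
B=cv2.resize(b[205:275,140:380],(800,233),interpolation=cv2.INTER_CUBIC)
cv2.imwrite('pics/fin.png',np.vstack([A,B]))
E
```

```text
t 16.85 tcp [ 506.6 -422.9  201.4] F [ 0.7 -0.1  0.3] open 0.01 j [-0.8   0.53  1.45  0.    1.15 -0.84]
jaw yaw deg 2.63
```

View pics/fin.png

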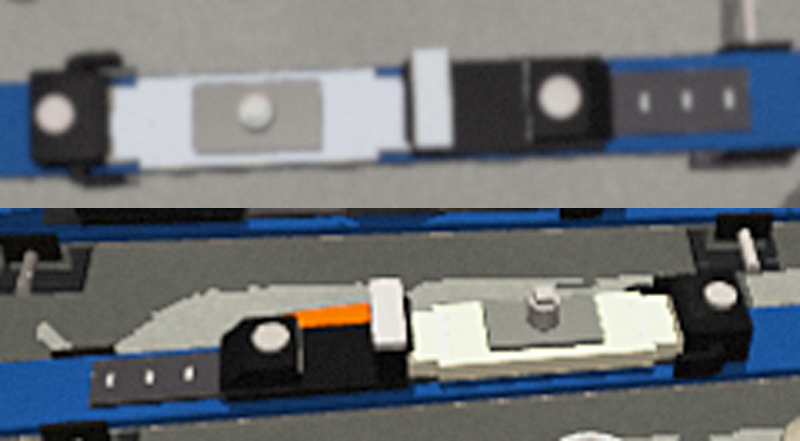

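The top view shows the sole tight against the toe piece (column 108) and the jaw (column 405). The scene view shows the cap sitting low on its housing, and the arm is clear. I'll hand it in.

```bash
python3 -c "
from h import *
a=cv2.imread('pics/top0.png')[190:290,0:560].astype(int);b=cv2.imread('pics/topf.png')[190:290,0:560].astype(int)
print('b-ski/wax/tape region, caps diff',abs(a-b)[5:25,200:370].mean().round(1),abs(a-b)[40:75,220:400].mean().round(1))
print(env.job_done())"
```

```text
b-ski/wax/tape region, caps diff 10.5 15.7
the job is handed in; nothing more can be done
None
```

I drew the heel carriage of the ski with the sole (the far one) about 57 mm towards the toe piece, until the sole was snug. I then pressed its lock cap down, moved the arm clear and handed the job in at about 17 s.

- **Carriage:** The pull took about 4 N at first and 8–9 N while it pushed the sole. At the end it rose to 13–14 N with no further movement, so I stopped there.
- **Lock cap:** The cap moved about 8 mm at 2–3 N, then met its stop. I pressed to 22 N there and lifted off.
- **Final look:** The last pictures show the sole closed up against both the toe piece and the heel jaw, and the cap low on its housing. The force reading with the arm clear was about zero.

**What disagreed:**
- **Fingertips:** With the gripper shut, they sit about 37 mm higher than the stated 14 mm ahead of the TCP. My first hooking attempt passed above the lip without touching it. I backed off, went lower and hooked it.
- **Rest of the bench:** My picture-difference check there was inconclusive, with mean differences of 10 to 16 grey levels, and I did not follow it up. Arm shadows may explain it. I saw and felt no contact with anything else, but I did not measure the other ski's binding or the loose items at the end.

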